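Issue two decks from the tip-out bin and send the tray across

TASK

Hand out exactly two boxed decks without touching the boxes: press the bin's arm down so that the bin tips slowly, and hold it tipped once the second box slides, until both boxes lie still in the tray and the other two are still in the bin. Then let the bin sink back level, and only then push the tray, with the two decks in it, along its runners fully home against the wooden stop. Leave the other things on the table where they are.

Things in the scene. Friction and masses are not known exactly. Their poses are not given: they have to be found in the camera images.
- stand: dark wooden stand, fixed; carries bin, arm and tray. Origin on the table under the middle of the bin's pouring lip. Its -y is the pouring direction, its +x the direction in which the tray slides; the bin lies over its +y half (to y = 280 mm, 106 mm wide)
- bin (a joint): tilt of the bin in rad: 0 level (rest), up to 0.62; hinge along the stand's x axis at the lip, 95 mm above the table. Let go, it sinks back to 0 in a second or two. The floor is arched, so the decks slide one by one as the tilt grows: with hidden friction the first at about 0.17 to 0.28 rad, the second at 0.31 to 0.42, the third 0.14 above the second
- bin_lip (a point): point on the hinge axis at the middle of the bin's lip; turns with the bin, axes as the stand's when level (decks start at y = about 29, 100, 167, 232 mm). A 60 mm nose slopes down from the lip towards the tray
- press_pad (a point): centre of the top of the flat rubber pad (40 x 50 mm) on the end of the bin's steel arm, 100 mm to the robot's side (-x) of the bin's middle, 85 mm beyond the lip, 147 mm above the table at rest. Pressing it straight down with 6 to 15 N tips the bin; it is down by about 19 mm at 0.21 rad, 33 mm at 0.36 rad, 46 mm at 0.5 rad
- tray (a joint): slide of the tray in m: 0 to 0.015 at the start (below the lip), 0.14 fully home against the wooden stop; moves along the stand's +x with about 2 to 4 N and stays where left
- tray_in (a point): centre of the tray's inner floor, 14.5 mm above the table; the open wooden tray is 160 (x) x 250 (y) mm outside, 42 mm high, walls 6 mm; axes as the stand's
- push_tab (a point): centre of the outer (-x, robot side) face of the upright wooden tab on the tray's near wall, near its outer end; tab 50 mm wide (y), from 12 to 58 mm above the table; the point is 34 mm above the table; push it towards the stand's +x. It is 135 mm beyond the press pad along the stand's -y
- deck_a: boxed deck, hard cream plastic box 90 (x) x 62 (y) x 20 (z) mm, about 85 g; origin at the centre of its underside. Foremost in the bin, slides first
- deck_b: boxed deck, hard cream plastic box 90 (x) x 62 (y) x 20 (z) mm, about 85 g; origin at the centre of its underside. Second in the bin
- deck_c: boxed deck, hard cream plastic box 90 (x) x 62 (y) x 20 (z) mm, about 85 g; origin at the centre of its underside. Third, must stay in the bin
- deck_d: boxed deck, hard cream plastic box 90 (x) x 62 (y) x 20 (z) mm, about 85 g; origin at the centre of its underside. Rearmost, must stay in the bin
- bidding_box_1: bystander: black bidding box, 160 x 90 mm, cards to 100 mm high
- bidding_box_2: bystander: the same
- mug: bystander: white mug, 76 mm across, 85 mm high, near the tray's outer end
- pencil_cup: bystander: steel cup 66 mm across, 90 mm high

How it is judged:
On the way, in this order (a step that is already met when the one before it is completed fails the run):
1. with the bin held tipped (over 0.2 rad), the first two decks lie still in the tray and the other two are in the bin (x of deck_a in the frame of tray_in between -0.075 and 0.075 m and y of deck_a in the frame of tray_in between -0.12 and 0.12 m and z of deck_a in the frame of tray_in between -0.005 and 0.075 m and x of deck_b in the frame of tray_in between -0.075 and 0.075 m and y of deck_b in the frame of tray_in between -0.12 and 0.12 m and z of deck_b in the frame of tray_in between -0.005 and 0.075 m and x of deck_c in the frame of bin_lip between -0.05 and 0.05 m and y of deck_c in the frame of bin_lip between 0.1 and 0.28 m and z of deck_c in the frame of bin_lip between -0.05 and 0.06 m and x of deck_d in the frame of bin_lip between -0.05 and 0.05 m and y of deck_d in the frame of bin_lip between 0.1 and 0.28 m and z of deck_d in the frame of bin_lip between -0.05 and 0.06 m and linear speed of each of deck_a, deck_b below 0.04 m/s and value of joint bin above 0.2 rad), for 0.3 s.
2. the bin is back level (within 0.04 rad) before the tray is pushed off (less than 40 mm) (value of joint bin below 0.04 rad and value of joint tray below 0.04 m), for 0.2 s.
At the end, for the whole second after the job is handed in: The two front decks lie still in the tray, the two rear decks are still in the bin, the bin is level (within 0.04 rad) and the tray is home against its stop (within 6 mm) (x of deck_a in the frame of tray_in between -0.075 and 0.075 m and y of deck_a in the frame of tray_in between -0.12 and 0.12 m and z of deck_a in the frame of tray_in between -0.005 and 0.075 m and x of deck_b in the frame of tray_in between -0.075 and 0.075 m and y of deck_b in the frame of tray_in between -0.12 and 0.12 m and z of deck_b in the frame of tray_in between -0.005 and 0.075 m and x of deck_c in the frame of bin_lip between -0.05 and 0.05 m and y of deck_c in the frame of bin_lip between 0.1 and 0.28 m and z of deck_c in the frame of bin_lip between -0.05 and 0.06 m and x of deck_d in the frame of bin_lip between -0.05 and 0.05 m and y of deck_d in the frame of bin_lip between 0.1 and 0.28 m and z of deck_d in the frame of bin_lip between -0.05 and 0.06 m and linear speed of each of deck_a, deck_b below 0.04 m/s and value of joint bin below 0.04 rad and value of joint tray above 0.134 m and velocity of joint tray below 0.01 m/s); the robot touches nothing.
It fails at once if the third or fourth deck slides forward out of its place in the bin (y of any of deck_c, deck_d in the frame of bin_lip below 0.1 m).
It fails at once if the robot touches a deck (over 1 N) (contact force between any of the arm, the fingers and deck_a above 1 N or contact force between any of the arm, the fingers and deck_b above 1 N or contact force between any of the arm, the fingers and deck_c above 1 N or contact force between any of the arm, the fingers and deck_d above 1 N).
It fails at once if another thing on the table is moved more than 40 mm (distance of any of bidding_box_1, bidding_box_2, mug, pencil_cup from where it was at the start of the episode above 0.04 m).
It also fails if it takes over 61 s, if anything falls off the work surface, if the arm or the gripper's body presses on something with over 40 N, if the wrist force passes 120 N, or if a joint passes its speed limit or range.

ROBOT

A 6-joint arm with a two-finger parallel gripper is mounted at the origin on the work surface. World frame = base frame: x ahead of the robot, y to its left, z up, the work surface at z = 0. Lengths are in m, angles in rad, forces in N, time in s.
With the tool pointing down it reaches from about 0.375 to 0.9 m from the base axis. Payload 3.1 kg.
Tool frame: the origin (TCP) lies where the fingers leave the gripper's body, on its centre line; the fingertips stand 73 mm ahead of it and the grasp point (between the pads) lies 54 mm ahead of it; z points along the fingers, y is the line along which they close (so a half turn about z gives the same grasp; the last joint's range is limited). The gripper opens to 85 mm and grips with 20 to 120 N. Pads are 22 mm wide; open, the fingers measure 114 mm over their backs; the gripper's body (76 mm by 85 mm) begins 54 mm behind the grasp point. The pads swing forward as they close: fully open they stand 13 mm farther back than shut.
Start: joints at [-1.409, 0.527, 1.433, -0, 1.181, -0.178], TCP at [0.208, -0.589, 0.304] pointing down, gripper open.
Joint ranges: [-3.08, 3.08], [-0.75, 2.2], [0.22, 2.44], [-1.43, 4.57], [0, 2.65], [-2.85, 2.85]. Speed limits (rad/s): [2.79, 2.79, 3.14, 3.14, 3.14, 3.14].

INTERFACE

Orientations are given as a unit quaternion [x, y, z, w].
In Python, from station import manip gives the robot as it stands.
- The arm moves only by the shell command python3 -m crank 'ROWS' [FORCE]. ROWS is JSON, a list of rows, each an object with "dp": the shift along the tool's x, y, z normalised to -1 to 1, where 1 is 50 cm, a list of three; "delta_rot": the turn, a rotation vector about the tool's x, y, z normalised to -1 to 1, where 1 is 2 pi rad, a list of three; "fingers": the opening, from -1 (shut) to 1 (fully open). A call has 1 to 12 rows; each row shifts and turns the commanded pose from where the row before left it, along the tool's axes as they then stand; what a row does not reach is not made up. A row lasts 1/12 s, in which the tool goes at most 41.7 mm and 7.16 degrees, less where a joint would pass 70% of its speed; a pose out of reach is approached as far as the arm can. A call with a number of a shift or a turn outside -1 to 1 is refused whole. A call with a gripper value outside its range is refused whole. The fingers move at their own pace and stop on an object; FORCE is the grip in N (left out, the last holds). Time passes only in rows, so rows that do not move let the fingers close. It gives the time, the measured TCP pose, the force, the opening and the grip force at its end, in the units of the state.
- manip.sense(): the state, without advancing time (a new reading comes with each control period).
- manip.snapshot(name): name is "side" or "top" or "wrist"; returns (picture, depth): 420x560x3 uint8, red, green, blue; 420x560 float32, m along the optical axis (not along the pixel's ray), 0 where there is no reading.
- manip.camera_model(name): a dict with "fx", "fy", "cx", "cy" (pixels), "origin" and "attitude" of the camera in the world. Camera axes: x right, y up, looking along -z (the intrinsics and any distortion apply to the point x, -y, -z); pixel columns grow to the right and rows downward; lengths in m; the calibration is good to about 2 mm. A picture is of the moment at which its call begins: read the wrist's pose just before it. camera_model takes no time and is no camera call; for the wrist camera it gives the pose at the moment of the call.
- manip.sign_off(): hands the job in; it is judged then, once.
The state is a dict: "t": time; "q": joint angles; "qd": joint speeds; "tau": joint torques, N m; "tcp_pos": TCP position; "tool_rot": TCP orientation; "force": force on the tool from outside, world axes, zero at the start; "ft_torque": the same for the moment, N m; "finger_gap": opening from 0.0 (shut) to 1.0 (fully open); "gripper_force": force on a finger pad.
Only numpy, scipy, OpenCV 4.12 (cv2) and the standard library are available. Lean on these libraries where they do the work, as an engineer would, in place of code of your own. Each camera call takes 0.05 s, during which the arm holds its last target. There are 200 camera calls.

## Working session

There is one attempt and no reset: what is moved stays moved. The work goes in short steps, Python scripts to look and compute and a shell command to move; the robot and the scene stay as the last step left them, time stands still between calls to the robot, and variables do not carry over. Pictures are saved under pics/ and viewed, at most 10 in all, crops included, and the job is handed in when it is done.

```bash
mkdir -p pics
cat > h.py <<'E'
import numpy as np, cv2
from station import manip
from scipy.spatial.transform import Rotation as R
def cam(n):
    m=manip.camera_model(n); A=np.array(m['attitude'],float)
    Rm=R.from_quat(A).as_matrix() if A.size==4 else A.reshape(3,3)
    return m,Rm,np.array(m['origin'])
def pt(n,d,u,v,z=None):
    m,Rm,o=cam(n)
    r=Rm@np.array([(u-m['cx'])/m['fx'],-(v-m['cy'])/m['fy'],-1])
    if z is not None: return o+r*(z-o[2])/r[2]
    return o+r*np.median(d[v-1:v+2,u-1:u+2])
def proj(n,p):
    m,Rm,o=cam(n); c=Rm.T@(np.array(p)-o); return m['cx']-m['fx']*c[0]/c[2], m['cy']+m['fy']*c[1]/c[2]
def snap(n,f):
    p,d=manip.snapshot(n); cv2.imwrite(f'pics/{f}.png',p[:,:,::-1]); np.save(f'pics/{f}.npy',d); return p,d
E
python3 - <<'E'
from h import *
for n in('top','side'):
    snap(n,n+'0'); print(manip.camera_model(n))
print(manip.sense())
E
```

```text
{'fx': 410.62967215636905, 'fy': 410.62967215636905, 'cx': 280.5198553333601, 'cy': 211.1785568566593, 'origin': array([ 0.46457112, -0.07736375,  1.27504683]), 'attitude': array([ 0.038925  , -0.03536118, -0.7006182 ,  0.71159579])}
{'fx': 490.8929271206331, 'fy': 490.8929271206331, 'cx': 279.16499564468313, 'cy': 202.06635187680038, 'origin': array([0.09899087, 1.03825856, 1.02693052]), 'attitude': array([-0.09755966,  0.43614673,  0.87462593, -0.18785003])}
{'t': 0.1, 'q': array([-1.40953835e+00,  5.28341826e-01,  1.43378540e+00, -2.04787744e-05,
        1.18141262e+00, -1.78496965e-01]), 'qd': array([-1.13928656e-03, -4.25067698e-03, -2.57402265e-03, -9.21598746e-04,
        6.92197506e-05, -1.48017130e-05]), 'tau': array([-1.40701554e-04, -4.43303239e+01, -1.78587109e+01, -1.67731828e-04,
        3.91122478e-03, -3.66929356e-06]), 'tcp_pos': array([ 0.20822689, -0.58874952,  0.30304705]), 'tool_rot': array([ 9.85604363e-01,  1.69065344e-01, -1.07697083e-06, -9.73639814e-04]), 'force': array([ 0.42973324, -0.35225392, -0.09842743]), 'ft_torque': array([-0.04652532, -0.0235193 ,  0.01765472]), 'gripper_force': 0.0, 'finger_gap': 0.9965549680239617}
```

View pics/top0.png

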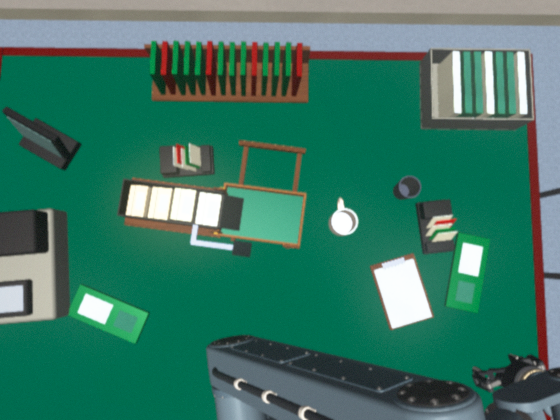

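View pics/side0.png

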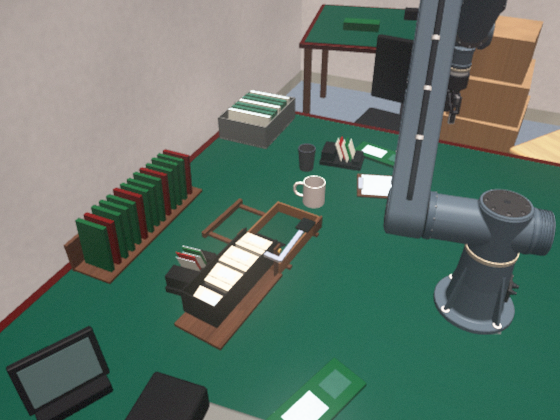

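The top picture shows the bin with four cream decks at about (137–208, 205), the pad at about (241,249), the tray at (225–305, 187–245) with the tab near (291,246), and the mug at (343,221). Next I'll enlarge that part.

Run:
```python
from h import *
a=cv2.imread('pics/top0.png')[165:265,110:310]; b=cv2.imread('pics/side0.png')[190:340,170:340]
cv2.imwrite('pics/topc.png',cv2.resize(a,None,fx=4,fy=4,interpolation=2))
cv2.imwrite('pics/sidec.png',cv2.resize(b,None,fx=4,fy=4,interpolation=2)[:600])
```

```text
(no output)
```

View pics/topc.png

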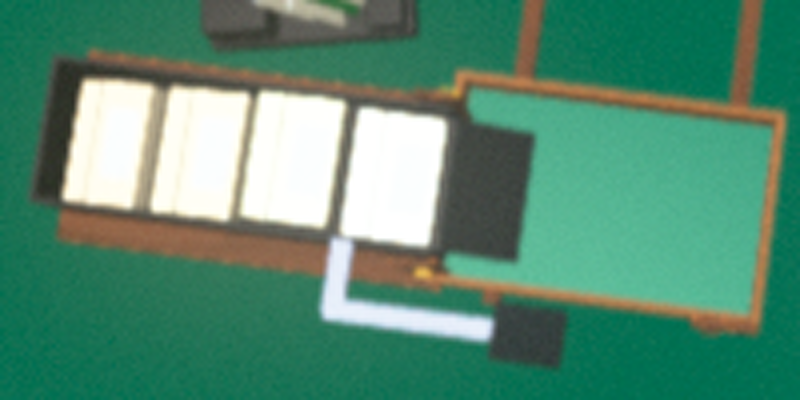

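View pics/sidec.png

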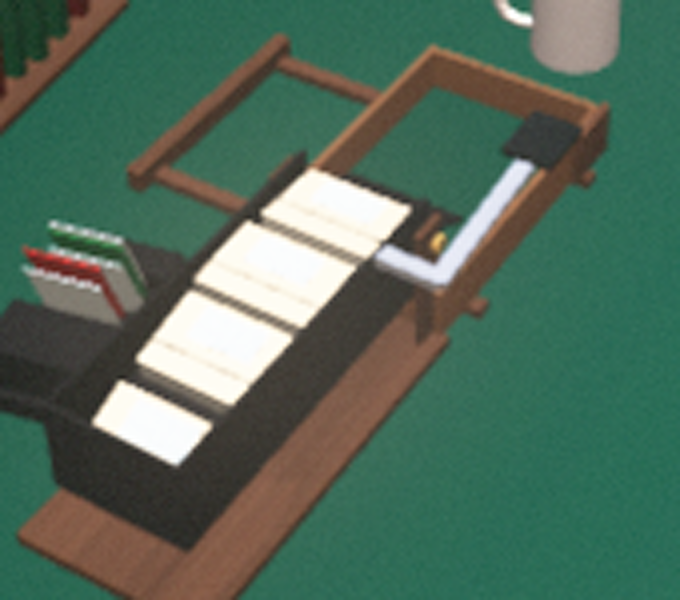

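Pad centre is at about top (242,248.7) and side (305.5,224.7). Tray corners in the crop are (460,70), (787,112) and (758,330).

Run:
```python
from h import *
def ray(n,u,v):
    m,Rm,o=cam(n); r=Rm@np.array([(u-m['cx'])/m['fx'],-(v-m['cy'])/m['fy'],-1]); return o,r/np.linalg.norm(r)
def tri(a,b):
    (o,r),(p,s)=ray('top',*a),ray('side',*b)
    k=np.linalg.lstsq(np.c_[r,-s],p-o,rcond=None)[0]; A=o+k[0]*r;B=p+k[1]*s
    return (A+B)/2,np.linalg.norm(A-B)
T=lambda x,y:(x/4+110-.375,y/4+165-.375); S=lambda x,y:(x/4+170-.375,y/4+190-.375)
P,e=tri(T(528,335),S(542,139)); print('pad',P,e)
d=np.load('pics/top0.npy'); print('depth',pt('top',d,242,249))
c=[pt('top',d,*T(*q),z=.042) for q in((460,70),(787,112),(758,330))]; print('tray',c)
print('tray far corner tri',tri(T(787,112),S(433,48)), tri(T(460,70),S(305,165)))
v=c[1]-c[0]; yaw=np.arctan2(v[0],-v[1]); w=c[1]-c[2]; print('yaw',yaw,np.arctan2(w[1],w[0]),np.linalg.norm(w),np.linalg.norm(v))
bk=[pt('top',d,*T(*q),z=.11) for q in((160,83),(450,120))];print(np.arctan2((bk[1]-bk[0])[0],-(bk[1]-bk[0])[1]))
for y in(yaw,):
    ey=np.array([-np.sin(y),np.cos(y),0]); ex=np.array([np.cos(y),np.sin(y),0])
    t=P-.135*ey; print('tab y-line',t,'tab seen',pt('top',d,*T(710,325),z=.058))
    print('tray ctr from corner',c[1]-.08*ex+.125*ey, 'lip',P+.1*ex+.085*ey)
```

```text
pad [0.48024711 0.03474651 0.14291132] 0.0014149715264115566
depth [0.47786444 0.033278   0.14458627]
tray [array([0.68091073, 0.10141575, 0.042     ]), array([ 0.65238182, -0.14763472,  0.042     ]), array([ 0.48734062, -0.12746496,  0.042     ])]
tray far corner tri (array([ 0.65085682, -0.14764876,  0.04664539]), np.float64(0.0017139667796827738)) (array([0.65806388, 0.08809747, 0.10254136]), np.float64(0.025502163847306514))
yaw -0.1140535976483073 -0.12160746419520722 0.16626910749197193 0.25067915512678446
-0.1126552758928392
tab y-line [ 0.46488323 -0.09937638  0.14291132] tab seen [ 0.49016762 -0.09133953  0.058     ]
tray ctr from corner [ 0.58712739 -0.01434234  0.042     ] lip [0.58927095 0.10781362 0.14291132]
```

```bash
python3 -m crank '[{"dp":[0,0,0],"delta_rot":[0,0,0.0181],"fingers":-1},{"dp":[0,0,0],"delta_rot":[0,0,0.0181],"fingers":-1},{"dp":[0,0,0],"delta_rot":[0,0,0.0181],"fingers":-1},{"dp":[0,0,0],"delta_rot":[0,0,0.0181],"fingers":-1},{"dp":[0.022,-0.06,0],"delta_rot":[0,0,0],"fingers":-1},{"dp":[0.022,-0.06,0],"delta_rot":[0,0,0],"fingers":-1},{"dp":[0.022,-0.06,0],"delta_rot":[0,0,0],"fingers":-1},{"dp":[0.022,-0.06,0],"delta_rot":[0,0,0],"fingers":-1},{"dp":[0.022,-0.06,0],"delta_rot":[0,0,0],"fingers":-1},{"dp":[0.022,-0.06,0],"delta_rot":[0,0,0],"fingers":-1},{"dp":[0.022,-0.06,0],"delta_rot":[0,0,0],"fingers":-1},{"dp":[0.022,-0.06,0],"delta_rot":[0,0,0],"fingers":-1}]'
cat >> h.py <<'E'
def need(x,y,z):
    s=manip.sense(); M=R.from_quat(s['tool_rot']).as_matrix()
    print('yaw',np.arctan2(M[1,0],M[0,0]),'tcp',s['tcp_pos'].round(4),'F',s['force'].round(2),'dp',(M.T@(np.array([x,y,z])-s['tcp_pos'])/.5).round(4),'t',s['t'])
E
python3 -c "from h import *;need(.479,.034,.26)"
```

```text
t: 1.1
tcp_pos: [0.3236, -0.3593, 0.3036]
tool_rot: [0.998, -0.058, -0.0, -0.0]
force: [0.4, 0.3, 0.1]
finger_gap: 0.004
gripper_force: 0.0
yaw -0.11550112723703675 tcp [ 0.3236 -0.3593  0.3036] F [0.38 0.31 0.06] dp [ 0.2181 -0.817   0.0878] t 1.1
```

```bash
python3 -m crank '[{"dp":[0.02,-0.075,0],"delta_rot":[0,0,0],"fingers":-1},{"dp":[0.02,-0.075,0],"delta_rot":[0,0,0],"fingers":-1},{"dp":[0.02,-0.075,0],"delta_rot":[0,0,0],"fingers":-1},{"dp":[0.02,-0.075,0],"delta_rot":[0,0,0],"fingers":-1},{"dp":[0.02,-0.075,0],"delta_rot":[0,0,0],"fingers":-1},{"dp":[0.02,-0.075,0],"delta_rot":[0,0,0],"fingers":-1},{"dp":[0.02,-0.075,0],"delta_rot":[0,0,0],"fingers":-1},{"dp":[0.02,-0.075,0],"delta_rot":[0,0,0],"fingers":-1},{"dp":[0.02,-0.075,0],"delta_rot":[0,0,0],"fingers":-1},{"dp":[0.02,-0.075,0.02],"delta_rot":[0,0,0],"fingers":-1},{"dp":[0.018,-0.067,0.03],"delta_rot":[0,0,0],"fingers":-1},{"dp":[0,0,0.0378],"delta_rot":[0,0,0],"fingers":-1}]'
python3 - <<'E'
from h import *
need(.479,.034,.22)
p,d=snap('wrist','w1'); print(proj('wrist',(.479,.034,.147)), pt('wrist',d,280,300))
E
```

```text
t: 2.1
tcp_pos: [0.4808, 0.0372, 0.2605]
tool_rot: [0.999, -0.055, 0.003, -0.001]
force: [0.2, -0.8, 0.1]
finger_gap: -0.003
gripper_force: 0.0
yaw -0.10929555374726671 tcp [0.4808 0.0372 0.2605] F [ 0.17 -0.84  0.05] dp [-0.0033  0.0069  0.0809] t 2.1
(np.float64(282.6527721609789), np.float64(240.12589077678672)) [0.48491786 0.03512837 0.22153975]
```

View pics/w1.png

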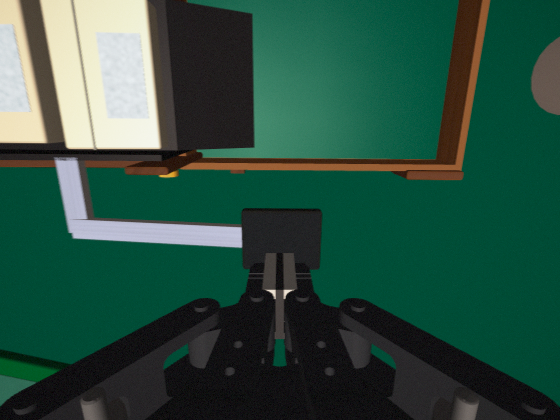

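The wrist picture shows the pad at (242–322, 208–270), as predicted, with the shut fingers over it and the tab at (405–463, 175). Now I'll go down to contact.

```bash
python3 -m crank '[{"dp":[-0.003,0.007,0.02],"delta_rot":[0,0,0],"fingers":-1},{"dp":[0,0,0.02],"delta_rot":[0,0,0],"fingers":-1},{"dp":[0,0,0.02],"delta_rot":[0,0,0],"fingers":-1},{"dp":[0,0,0.008],"delta_rot":[0,0,0],"fingers":-1},{"dp":[0,0,0.004],"delta_rot":[0,0,0],"fingers":-1},{"dp":[0,0,0.004],"delta_rot":[0,0,0],"fingers":-1},{"dp":[0,0,0.004],"delta_rot":[0,0,0],"fingers":-1},{"dp":[0,0,0.004],"delta_rot":[0,0,0],"fingers":-1}]'
cat >> h.py <<'E'
def look(f=None,up=1):
    """cream blobs in the top view, with world position from depth"""
    p,d=manip.snapshot('top'); 
    if f: cv2.imwrite(f'pics/{f}.png',p[:,:,::-1])
    hsv=cv2.cvtColor(p,cv2.COLOR_RGB2HSV); m=((hsv[...,2]>170)&(hsv[...,1]<70)).astype(np.uint8); m[:165]=0;m[265:]=0;m[:,:110]=0;m[:,312:]=0
    n,l,s,c=cv2.connectedComponentsWithStats(m,connectivity=4)
    for k in range(1,n):
        if s[k,4]>80:
            u,v=np.round(c[k]).astype(int); print('blob',c[k].round(1),s[k,4],pt('top',d,u,v).round(3))
    st=manip.sense(); print('t',st['t'],'tip z',(st['tcp_pos'][2]-.073).round(4),'F',st['force'].round(1))
E
python3 -c "from h import *;look()"
```

```text
t: 2.82
tcp_pos: [0.4769, 0.0285, 0.2188]
tool_rot: [0.998, -0.057, 0.0, 0.001]
force: [-3.6, -3.2, 11.6]
finger_gap: -0.002
gripper_force: 5.6
blob [148.8 201.6] 1317 [0.611 0.314 0.086]
blob [182.6 204.3] 739 [0.603 0.206 0.12 ]
blob [205.7 212.8] 881 [0.578 0.141 0.117]
blob [227.8 248.2] 420 [0.475 0.028 0.48 ]
t 2.8667 tip z 0.1457 F [-2.  -0.7  7.7]
```

```bash
python3 -m crank '[{"dp":[0,0.001,0.002],"delta_rot":[0,0,0],"fingers":-1},{"dp":[0,0.001,0.002],"delta_rot":[0,0,0],"fingers":-1},{"dp":[0,0.001,0.002],"delta_rot":[0,0,0],"fingers":-1},{"dp":[0,0.001,0.002],"delta_rot":[0,0,0],"fingers":-1},{"dp":[0,0.001,0.002],"delta_rot":[0,0,0],"fingers":-1},{"dp":[0,0.001,0.002],"delta_rot":[0,0,0],"fingers":-1},{"dp":[0,0.001,0.002],"delta_rot":[0,0,0],"fingers":-1},{"dp":[0,0.001,0.002],"delta_rot":[0,0,0],"fingers":-1},{"dp":[0,0.001,0.002],"delta_rot":[0,0,0],"fingers":-1},{"dp":[0,0.001,0.002],"delta_rot":[0,0,0],"fingers":-1},{"dp":[0,0.001,0.002],"delta_rot":[0,0,0],"fingers":-1},{"dp":[0,0.001,0.002],"delta_rot":[0,0,0],"fingers":-1}]'
python3 -c "from h import *;look();need(.479,.034,.22)"
```

```text
t: 3.87
tcp_pos: [0.4762, 0.0228, 0.2074]
tool_rot: [0.998, -0.057, 0.001, 0.0]
force: [-1.8, -1.2, 7.8]
finger_gap: 0.003
gripper_force: 4.4
blob [133.  198.9] 666 [0.615 0.35  0.119]
blob [158.1 202. ] 738 [0.606 0.274 0.131]
blob [182.8 204. ] 775 [0.601 0.204 0.131]
blob [206.4 213.4] 903 [0.578 0.14  0.121]
blob [231.5 248.7] 399 [0.474 0.023 0.469]
t 3.9167 tip z 0.1342 F [-0.7 -1.6  7.5]
yaw -0.11482719189188122 tcp [0.4762 0.0227 0.2072] F [-0.72 -1.55  7.47] dp [ 0.003  -0.0231 -0.0256] t 3.9167
```

```bash
python3 -m crank '[{"dp":[0,0.0008,0.002],"delta_rot":[0,0,0],"fingers":-1},{"dp":[0,0.0008,0.002],"delta_rot":[0,0,0],"fingers":-1},{"dp":[0,0.0008,0.002],"delta_rot":[0,0,0],"fingers":-1},{"dp":[0,0.0008,0.002],"delta_rot":[0,0,0],"fingers":-1},{"dp":[0,0.0008,0.002],"delta_rot":[0,0,0],"fingers":-1},{"dp":[0,0.0008,0.002],"delta_rot":[0,0,0],"fingers":-1},{"dp":[0,0.0008,0.002],"delta_rot":[0,0,0],"fingers":-1},{"dp":[0,0.0008,0.002],"delta_rot":[0,0,0],"fingers":-1},{"dp":[0,0,0],"delta_rot":[0,0,0],"fingers":-1},{"dp":[0,0,0],"delta_rot":[0,0,0],"fingers":-1},{"dp":[0,0,0],"delta_rot":[0,0,0],"fingers":-1},{"dp":[0,0,0],"delta_rot":[0,0,0],"fingers":-1}]'
python3 -c "from h import *;look()"
```

```text
t: 4.92
tcp_pos: [0.4759, 0.0196, 0.1992]
tool_rot: [0.998, -0.057, 0.001, 0.0]
force: [-1.4, -0.1, 6.8]
finger_gap: 0.0
gripper_force: 3.6
blob [131.2 198. ] 720 [0.615 0.348 0.138]
blob [157.7 201.4] 781 [0.607 0.27  0.145]
blob [183.2 203.7] 795 [0.6   0.202 0.139]
blob [206.9 213.9] 921 [0.575 0.136 0.125]
blob [233.7 249. ] 401 [0.474 0.018 0.461]
t 4.9667 tip z 0.1262 F [-1.6 -1.   6.7]
```

Down 20.5 mm (about 0.22 rad), and no deck has slid yet.

```bash
python3 -m crank '[{"dp":[0,0.0007,0.002],"delta_rot":[0,0,0],"fingers":-1},{"dp":[0,0.0007,0.002],"delta_rot":[0,0,0],"fingers":-1},{"dp":[0,0.0007,0.002],"delta_rot":[0,0,0],"fingers":-1},{"dp":[0,0,0],"delta_rot":[0,0,0],"fingers":-1},{"dp":[0,0,0],"delta_rot":[0,0,0],"fingers":-1},{"dp":[0,0,0],"delta_rot":[0,0,0],"fingers":-1},{"dp":[0,0,0],"delta_rot":[0,0,0],"fingers":-1},{"dp":[0,0,0],"delta_rot":[0,0,0],"fingers":-1},{"dp":[0,0,0],"delta_rot":[0,0,0],"fingers":-1}]'
python3 -c "from h import *;look()"
```

```text
t: 5.72
tcp_pos: [0.4757, 0.0186, 0.1962]
tool_rot: [0.998, -0.057, 0.001, 0.0]
force: [-2.1, -0.6, 6.4]
finger_gap: -0.001
gripper_force: 3.4
blob [130.7 197.7] 738 [0.614 0.345 0.147]
blob [157.7 201.3] 791 [0.606 0.269 0.149]
blob [183.4 203.6] 796 [0.6   0.201 0.142]
blob [214.4 209.4] 734 [0.59  0.118 0.12 ]
blob [197.4 237.1] 162 [0.509 0.16  0.137]
blob [234.2 249. ] 394 [0.474 0.019 0.457]
t 5.7667 tip z 0.1232 F [-2.2 -1.   6.9]
```

```bash
python3 -m crank '[{"dp":[0,0,0],"delta_rot":[0,0,0],"fingers":-1},{"dp":[0,0,0],"delta_rot":[0,0,0],"fingers":-1},{"dp":[0,0,0],"delta_rot":[0,0,0],"fingers":-1},{"dp":[0,0,0],"delta_rot":[0,0,0],"fingers":-1},{"dp":[0,0,0],"delta_rot":[0,0,0],"fingers":-1},{"dp":[0,0,0],"delta_rot":[0,0,0],"fingers":-1},{"dp":[0,0,0],"delta_rot":[0,0,0],"fingers":-1},{"dp":[0,0,0],"delta_rot":[0,0,0],"fingers":-1}]'
python3 -c "from h import *;look('a1')"
```

```text
t: 6.43
tcp_pos: [0.4757, 0.0187, 0.1962]
tool_rot: [0.998, -0.057, 0.001, 0.0]
force: [-1.2, -0.0, 7.5]
finger_gap: 0.0
gripper_force: 3.3
blob [130.7 197.6] 740 [0.614 0.344 0.149]
blob [157.7 201.3] 789 [0.606 0.268 0.151]
blob [183.4 203.7] 798 [0.6   0.201 0.143]
blob [258.4 218.4] 676 [ 0.574 -0.002  0.033]
blob [197.5 237.1] 163 [0.509 0.159 0.137]
blob [234.4 249.1] 419 [0.474 0.019 0.458]
t 6.4833 tip z 0.1232 F [-1.7 -1.1  7.3]
```

View pics/a1.png

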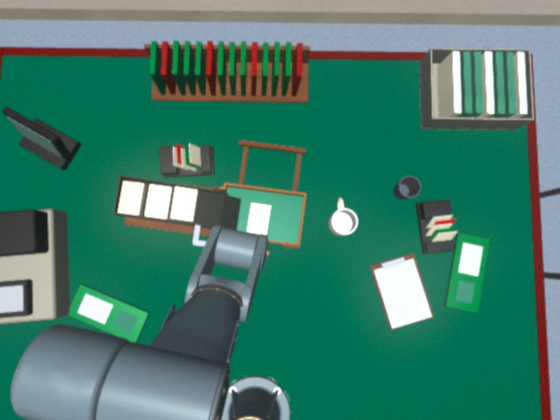

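Deck A lies flat in the tray at (258,218), and the other three are still in the bin. I'll go on in small steps.

```bash
python3 -m crank '[{"dp":[0,0.0005,0.002],"delta_rot":[0,0,0],"fingers":-1},{"dp":[0,0.0005,0.002],"delta_rot":[0,0,0],"fingers":-1},{"dp":[0,0.0005,0.002],"delta_rot":[0,0,0],"fingers":-1},{"dp":[0,0.0005,0.002],"delta_rot":[0,0,0],"fingers":-1},{"dp":[0,0.0005,0.002],"delta_rot":[0,0,0],"fingers":-1},{"dp":[0,0,0],"delta_rot":[0,0,0],"fingers":-1},{"dp":[0,0,0],"delta_rot":[0,0,0],"fingers":-1},{"dp":[0,0,0],"delta_rot":[0,0,0],"fingers":-1},{"dp":[0,0,0],"delta_rot":[0,0,0],"fingers":-1},{"dp":[0,0,0],"delta_rot":[0,0,0],"fingers":-1},{"dp":[0,0,0],"delta_rot":[0,0,0],"fingers":-1},{"dp":[0,0,0],"delta_rot":[0,0,0],"fingers":-1}]'
python3 -c "from h import *;look()"
```

```text
t: 7.48
tcp_pos: [0.4756, 0.0173, 0.1911]
tool_rot: [0.998, -0.057, 0.001, 0.0]
force: [-2.1, -0.9, 6.7]
finger_gap: -0.001
gripper_force: 3.3
blob [130.  197.1] 769 [0.615 0.343 0.159]
blob [157.8 201. ] 812 [0.605 0.266 0.157]
blob [183.8 203.6] 800 [0.599 0.197 0.147]
blob [258.4 218.4] 677 [ 0.574 -0.002  0.033]
blob [198.2 237.1] 171 [0.509 0.157 0.138]
blob [235.4 249.1] 409 [0.474 0.017 0.452]
t 7.5333 tip z 0.1181 F [-0.9 -1.3  6. ]
```

```bash
python3 -m crank '[{"dp":[0,0.0005,0.002],"delta_rot":[0,0,0],"fingers":-1},{"dp":[0,0.0005,0.002],"delta_rot":[0,0,0],"fingers":-1},{"dp":[0,0,0],"delta_rot":[0,0,0],"fingers":-1},{"dp":[0,0,0],"delta_rot":[0,0,0],"fingers":-1},{"dp":[0,0,0],"delta_rot":[0,0,0],"fingers":-1},{"dp":[0,0,0],"delta_rot":[0,0,0],"fingers":-1},{"dp":[0,0,0],"delta_rot":[0,0,0],"fingers":-1},{"dp":[0,0,0],"delta_rot":[0,0,0],"fingers":-1},{"dp":[0,0,0],"delta_rot":[0,0,0],"fingers":-1}]'
python3 -c "from h import *;look()"
```

```text
t: 8.28
tcp_pos: [0.4755, 0.0168, 0.1891]
tool_rot: [0.998, -0.057, 0.001, 0.0]
force: [-1.4, -0.2, 7.3]
finger_gap: 0.001
gripper_force: 3.2
blob [129.8 196.9] 782 [0.614 0.341 0.164]
blob [157.9 200.9] 820 [0.605 0.265 0.162]
blob [184.  203.5] 802 [0.602 0.196 0.149]
blob [258.4 218.4] 678 [ 0.573 -0.002  0.035]
blob [198.5 237.3] 170 [0.509 0.156 0.141]
blob [235.8 249.2] 417 [0.474 0.015 0.451]
t 8.3333 tip z 0.1161 F [-1.  -0.8  6.2]
```

```bash
python3 -m crank '[{"dp":[0,0.0005,0.002],"delta_rot":[0,0,0],"fingers":-1},{"dp":[0,0.0005,0.002],"delta_rot":[0,0,0],"fingers":-1},{"dp":[0,0,0],"delta_rot":[0,0,0],"fingers":-1},{"dp":[0,0,0],"delta_rot":[0,0,0],"fingers":-1},{"dp":[0,0,0],"delta_rot":[0,0,0],"fingers":-1},{"dp":[0,0,0],"delta_rot":[0,0,0],"fingers":-1},{"dp":[0,0,0],"delta_rot":[0,0,0],"fingers":-1},{"dp":[0,0,0],"delta_rot":[0,0,0],"fingers":-1},{"dp":[0,0,0],"delta_rot":[0,0,0],"fingers":-1}]'
python3 -c "from h import *;look()"
```

```text
t: 9.08
tcp_pos: [0.4755, 0.0164, 0.1871]
tool_rot: [0.998, -0.057, 0.001, 0.0]
force: [-0.9, -0.1, 5.7]
finger_gap: -0.001
gripper_force: 3.1
blob [129.6 196.8] 798 [0.614 0.339 0.17 ]
blob [158.  200.8] 825 [0.604 0.264 0.166]
blob [184.3 203.4] 802 [0.602 0.196 0.15 ]
blob [258.4 218.4] 676 [ 0.574 -0.002  0.034]
blob [198.9 237.1] 172 [0.509 0.154 0.138]
blob [236.  249.3] 418 [0.474 0.016 0.449]
t 9.1333 tip z 0.1141 F [-2.2 -0.6  6.5]
```

```bash
python3 -m crank '[{"dp":[0,0.0005,0.002],"delta_rot":[0,0,0],"fingers":-1},{"dp":[0,0.0005,0.002],"delta_rot":[0,0,0],"fingers":-1},{"dp":[0,0,0],"delta_rot":[0,0,0],"fingers":-1},{"dp":[0,0,0],"delta_rot":[0,0,0],"fingers":-1},{"dp":[0,0,0],"delta_rot":[0,0,0],"fingers":-1},{"dp":[0,0,0],"delta_rot":[0,0,0],"fingers":-1},{"dp":[0,0,0],"delta_rot":[0,0,0],"fingers":-1},{"dp":[0,0,0],"delta_rot":[0,0,0],"fingers":-1},{"dp":[0,0,0],"delta_rot":[0,0,0],"fingers":-1}]'
python3 -c "from h import *;look()"
```

```text
t: 9.88
tcp_pos: [0.4754, 0.016, 0.1851]
tool_rot: [0.998, -0.057, 0.001, 0.0]
force: [-1.1, -0.2, 5.8]
finger_gap: 0.004
gripper_force: 2.9
blob [129.5 196.7] 810 [0.613 0.338 0.174]
blob [158.1 200.8] 835 [0.604 0.263 0.169]
blob [184.5 203.4] 801 [0.601 0.195 0.155]
blob [258.4 218.4] 678 [ 0.574 -0.002  0.034]
blob [199.2 237.4] 176 [0.509 0.153 0.142]
blob [236.5 249.4] 420 [0.474 0.016 0.447]
t 9.9333 tip z 0.1121 F [-2.5  0.5  5.7]
```

```bash
python3 -m crank '[{"dp":[0,0.0005,0.002],"delta_rot":[0,0,0],"fingers":-1},{"dp":[0,0,0],"delta_rot":[0,0,0],"fingers":-1},{"dp":[0,0,0],"delta_rot":[0,0,0],"fingers":-1},{"dp":[0,0,0],"delta_rot":[0,0,0],"fingers":-1},{"dp":[0,0,0],"delta_rot":[0,0,0],"fingers":-1},{"dp":[0,0,0],"delta_rot":[0,0,0],"fingers":-1},{"dp":[0,0,0],"delta_rot":[0,0,0],"fingers":-1},{"dp":[0,0,0],"delta_rot":[0,0,0],"fingers":-1},{"dp":[0,0,0],"delta_rot":[0,0,0],"fingers":-1}]'
python3 -c "from h import *;look()"
```

```text
t: 10.68
tcp_pos: [0.4754, 0.0158, 0.1841]
tool_rot: [0.998, -0.058, 0.001, 0.0]
force: [-1.6, -0.1, 5.9]
finger_gap: -0.003
gripper_force: 2.8
blob [129.5 196.6] 814 [0.613 0.337 0.176]
blob [158.2 200.7] 839 [0.604 0.262 0.17 ]
blob [184.6 203.4] 806 [0.601 0.193 0.154]
blob [258.4 218.4] 679 [ 0.574 -0.002  0.034]
blob [199.3 237.3] 178 [0.509 0.153 0.14 ]
blob [236.7 249.3] 412 [0.474 0.014 0.444]
t 10.7333 tip z 0.1111 F [-0.3  0.1  6.9]
```

```bash
python3 -m crank '[{"dp":[0,0.0005,0.002],"delta_rot":[0,0,0],"fingers":-1},{"dp":[0,0,0],"delta_rot":[0,0,0],"fingers":-1},{"dp":[0,0,0],"delta_rot":[0,0,0],"fingers":-1},{"dp":[0,0,0],"delta_rot":[0,0,0],"fingers":-1},{"dp":[0,0,0],"delta_rot":[0,0,0],"fingers":-1},{"dp":[0,0,0],"delta_rot":[0,0,0],"fingers":-1},{"dp":[0,0,0],"delta_rot":[0,0,0],"fingers":-1},{"dp":[0,0,0],"delta_rot":[0,0,0],"fingers":-1},{"dp":[0,0,0],"delta_rot":[0,0,0],"fingers":-1}]'
python3 -c "from h import *;look()"
```

```text
t: 11.48
tcp_pos: [0.4754, 0.0156, 0.1831]
tool_rot: [0.998, -0.058, 0.001, 0.0]
force: [-2.2, 0.1, 5.4]
finger_gap: -0.0
gripper_force: 2.7
blob [129.4 196.5] 822 [0.612 0.339 0.178]
blob [158.3 200.7] 839 [0.604 0.262 0.17 ]
blob [188.2 203.9] 801 [0.599 0.185 0.15 ]
blob [258.4 218.4] 678 [ 0.574 -0.002  0.034]
blob [199.5 237.4] 180 [0.509 0.153 0.142]
blob [236.8 249.4] 422 [0.474 0.014 0.444]
t 11.5333 tip z 0.11 F [-1.3  0.9  6.8]
```

Deck B has begun to slide, so I'll hold here.

```bash
python3 -m crank '[{"dp":[0,0,0],"delta_rot":[0,0,0],"fingers":-1},{"dp":[0,0,0],"delta_rot":[0,0,0],"fingers":-1},{"dp":[0,0,0],"delta_rot":[0,0,0],"fingers":-1},{"dp":[0,0,0],"delta_rot":[0,0,0],"fingers":-1},{"dp":[0,0,0],"delta_rot":[0,0,0],"fingers":-1},{"dp":[0,0,0],"delta_rot":[0,0,0],"fingers":-1},{"dp":[0,0,0],"delta_rot":[0,0,0],"fingers":-1},{"dp":[0,0,0],"delta_rot":[0,0,0],"fingers":-1},{"dp":[0,0,0],"delta_rot":[0,0,0],"fingers":-1},{"dp":[0,0,0],"delta_rot":[0,0,0],"fingers":-1},{"dp":[0,0,0],"delta_rot":[0,0,0],"fingers":-1},{"dp":[0,0,0],"delta_rot":[0,0,0],"fingers":-1}]'
python3 -c "from h import *;look('b1')"
python3 -m crank '[{"dp":[0,0,0],"delta_rot":[0,0,0],"fingers":-1},{"dp":[0,0,0],"delta_rot":[0,0,0],"fingers":-1},{"dp":[0,0,0],"delta_rot":[0,0,0],"fingers":-1},{"dp":[0,0,0],"delta_rot":[0,0,0],"fingers":-1},{"dp":[0,0,0],"delta_rot":[0,0,0],"fingers":-1},{"dp":[0,0,0],"delta_rot":[0,0,0],"fingers":-1},{"dp":[0,0,0],"delta_rot":[0,0,0],"fingers":-1},{"dp":[0,0,0],"delta_rot":[0,0,0],"fingers":-1}]'
python3 - <<'E'
from h import *
look('b2'); snap('side','b2s')
a=cv2.imread('pics/b2.png')[165:285,110:310]; b=cv2.imread('pics/b2s.png')[190:340,170:340]
a=cv2.resize(a,(400,240)); b=cv2.resize(b,(400,352)); cv2.imwrite('pics/b2c.png',np.vstack([a,b]))
E
```

```text
t: 12.53
tcp_pos: [0.4754, 0.0156, 0.183]
tool_rot: [0.998, -0.058, 0.001, 0.0]
force: [-1.9, -0.0, 6.0]
finger_gap: -0.003
gripper_force: 2.7
blob [129.4 196.5] 821 [0.615 0.339 0.179]
blob [158.3 200.6] 837 [0.603 0.261 0.173]
blob [221.5 209.5] 722 [0.591 0.096 0.112]
blob [258.4 218.5] 679 [ 0.573 -0.002  0.036]
blob [199.5 237.5] 178 [0.511 0.177 0.006]
blob [236.8 249.4] 426 [0.474 0.014 0.445]
t 12.5833 tip z 0.11 F [-1.  0.  5.]
t: 13.25
tcp_pos: [0.4754, 0.0155, 0.183]
tool_rot: [0.998, -0.058, 0.001, 0.0]
force: [-1.8, 0.1, 5.8]
finger_gap: -0.003
gripper_force: 2.6
blob [129.4 196.5] 825 [0.612 0.339 0.179]
blob [158.3 200.7] 839 [0.604 0.262 0.172]
blob [252.4 216.7] 1297 [0.578 0.017 0.017]
blob [199.5 237.6] 177 [0.506 0.153 0.143]
blob [237.  249.4] 433 [0.474 0.014 0.445]
t 13.3 tip z 0.11 F [-0.7  0.5  5.9]
```

View pics/b2c.png

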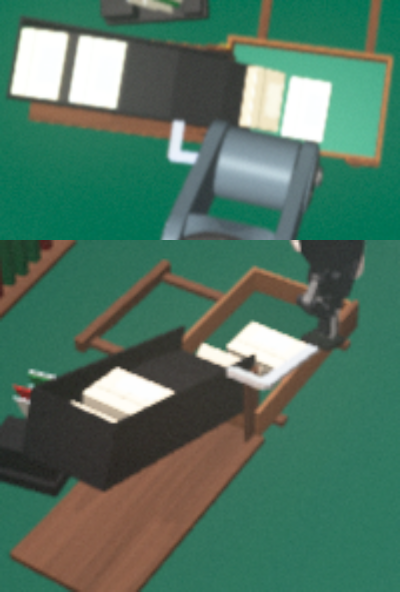

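The picture shows C and D still in the bin, with A and B both at the tray. B is shaded and sits between the nose and A. I'll check its height and whether it has come to rest.

```bash
python3 -m crank '[{"dp":[0,0,0],"delta_rot":[0,0,0],"fingers":-1},{"dp":[0,0,0],"delta_rot":[0,0,0],"fingers":-1},{"dp":[0,0,0],"delta_rot":[0,0,0],"fingers":-1},{"dp":[0,0,0],"delta_rot":[0,0,0],"fingers":-1},{"dp":[0,0,0],"delta_rot":[0,0,0],"fingers":-1},{"dp":[0,0,0],"delta_rot":[0,0,0],"fingers":-1},{"dp":[0,0,0],"delta_rot":[0,0,0],"fingers":-1},{"dp":[0,0,0],"delta_rot":[0,0,0],"fingers":-1}]'
python3 - <<'E'
from h import *
p0=cv2.imread('pics/b2.png').astype(int); p,d=snap('top','b3'); print('diff',np.abs(p[190:240,215:300,::-1].astype(int)-p0[190:240,215:300]).mean())
for u in range(228,280,4): print(u,pt('top',d,u,int(214+(u-241)*.13)).round(3),p[int(214+(u-241)*.13),u])
E
```

```text
t: 14.02
tcp_pos: [0.4755, 0.0156, 0.183]
tool_rot: [0.998, -0.058, 0.001, 0.0]
force: [-1.0, -0.1, 5.6]
finger_gap: -0.002
gripper_force: 2.6
diff 1.5449411764705883
228 [0.587 0.085 0.07 ] [58 60 56]
232 [0.588 0.074 0.063] [245 237 215]
236 [0.584 0.061 0.073] [250 247 230]
240 [0.585 0.05  0.059] [232 222 189]
244 [0.583 0.039 0.051] [248 245 228]
248 [0.585 0.028 0.036] [250 248 233]
252 [0.584 0.018 0.016] [121 194 158]
256 [0.583 0.004 0.034] [255 255 255]
260 [ 0.58  -0.008  0.035] [255 255 254]
264 [ 0.58  -0.02   0.033] [253 254 255]
268 [ 0.577 -0.032  0.034] [253 254 255]
272 [ 0.574 -0.045  0.034] [254 255 254]
276 [ 0.576 -0.056  0.016] [ 92 185 151]
```

```bash
python3 -m crank '[{"dp":[0,0,0],"delta_rot":[0,0,0],"fingers":-1},{"dp":[0,0,0],"delta_rot":[0,0,0],"fingers":-1},{"dp":[0,0,0],"delta_rot":[0,0,0],"fingers":-1},{"dp":[0,0,0],"delta_rot":[0,0,0],"fingers":-1},{"dp":[0,0,0],"delta_rot":[0,0,0],"fingers":-1},{"dp":[0,0,0],"delta_rot":[0,0,0],"fingers":-1}]'
python3 - <<'E'
from h import *
p0=cv2.imread('pics/b3.png').astype(int); p,d=snap('top','b4'); q=np.abs(p[...,::-1].astype(int)-p0)
print('diff',q[195:235,225:275].mean(),q[195:235,225:275].max(),'ref',q[190:220,120:170].mean(),q[190:220,120:170].max())
E
python3 -m crank '[{"dp":[0,-0.0005,-0.002],"delta_rot":[0,0,0],"fingers":-1},{"dp":[0,-0.0005,-0.002],"delta_rot":[0,0,0],"fingers":-1},{"dp":[0,-0.0005,-0.002],"delta_rot":[0,0,0],"fingers":-1},{"dp":[0,-0.0005,-0.002],"delta_rot":[0,0,0],"fingers":-1},{"dp":[0,-0.0005,-0.002],"delta_rot":[0,0,0],"fingers":-1},{"dp":[0,-0.0005,-0.002],"delta_rot":[0,0,0],"fingers":-1},{"dp":[0,0,0],"delta_rot":[0,0,0],"fingers":-1}]'
python3 - <<'E'
from h import *
look(); p,d=snap('top','b5')
for u in range(228,280,4): print(u,pt('top',d,u,int(214+(u-241)*.13)).round(3),p[int(214+(u-241)*.13),u])
E
```

```text
t: 14.57
tcp_pos: [0.4755, 0.0156, 0.183]
tool_rot: [0.998, -0.058, 0.001, 0.0]
force: [-1.4, 0.0, 5.5]
finger_gap: 0.004
gripper_force: 2.6
diff 1.077 10 ref 0.5477777777777778 12
t: 15.2
tcp_pos: [0.4756, 0.0168, 0.1886]
tool_rot: [0.998, -0.057, 0.001, 0.0]
force: [-1.6, -1.8, 6.3]
finger_gap: -0.002
gripper_force: 3.3
blob [129.7 197. ] 785 [0.614 0.34  0.167]
blob [157.9 200.8] 819 [0.605 0.265 0.162]
blob [253.  216.8] 1271 [0.576 0.013 0.033]
blob [198.6 237.3] 167 [0.509 0.154 0.137]
blob [236.2 249.2] 436 [0.474 0.015 0.451]
t 15.25 tip z 0.1156 F [-1.2 -0.7  6.7]
228 [0.586 0.084 0.074] [57 58 55]
232 [0.588 0.074 0.063] [125 117 102]
236 [0.584 0.061 0.073] [254 252 237]
240 [0.585 0.049 0.067] [232 221 186]
244 [0.583 0.039 0.055] [237 229 201]
248 [0.585 0.028 0.039] [244 241 223]
252 [0.584 0.018 0.016] [121 189 157]
256 [0.583 0.004 0.033] [255 255 255]
260 [ 0.58  -0.008  0.036] [254 255 254]
264 [ 0.58  -0.02   0.036] [253 254 255]
268 [ 0.577 -0.032  0.036] [252 254 255]
272 [ 0.574 -0.045  0.032] [254 254 254]
276 [ 0.576 -0.056  0.017] [ 90 186 151]
```

B was still while held (image difference at the noise level). It leans on the nose and slides forward as the nose rises, so I'll keep releasing slowly.

```bash
python3 -m crank '[{"dp":[0,-0.0008,-0.0025],"delta_rot":[0,0,0],"fingers":-1},{"dp":[0,-0.0008,-0.0025],"delta_rot":[0,0,0],"fingers":-1},{"dp":[0,-0.0008,-0.0025],"delta_rot":[0,0,0],"fingers":-1},{"dp":[0,-0.0008,-0.0025],"delta_rot":[0,0,0],"fingers":-1},{"dp":[0,-0.0008,-0.0025],"delta_rot":[0,0,0],"fingers":-1},{"dp":[0,-0.0008,-0.0025],"delta_rot":[0,0,0],"fingers":-1},{"dp":[0,-0.0008,-0.0025],"delta_rot":[0,0,0],"fingers":-1},{"dp":[0,-0.0008,-0.0025],"delta_rot":[0,0,0],"fingers":-1},{"dp":[0,-0.0008,-0.0025],"delta_rot":[0,0,0],"fingers":-1},{"dp":[0,-0.0008,-0.0025],"delta_rot":[0,0,0],"fingers":-1},{"dp":[0,-0.0008,-0.0025],"delta_rot":[0,0,0],"fingers":-1},{"dp":[0,-0.0008,-0.0025],"delta_rot":[0,0,0],"fingers":-1}]'
python3 -m crank '[{"dp":[0,-0.0008,-0.0025],"delta_rot":[0,0,0],"fingers":-1},{"dp":[0,-0.0008,-0.0025],"delta_rot":[0,0,0],"fingers":-1},{"dp":[0,-0.0008,-0.0025],"delta_rot":[0,0,0],"fingers":-1},{"dp":[0,-0.0008,-0.0025],"delta_rot":[0,0,0],"fingers":-1},{"dp":[0,-0.0008,-0.0025],"delta_rot":[0,0,0],"fingers":-1},{"dp":[0,-0.0008,-0.0025],"delta_rot":[0,0,0],"fingers":-1},{"dp":[0,-0.0008,-0.0025],"delta_rot":[0,0,0],"fingers":-1},{"dp":[0,-0.0008,-0.0025],"delta_rot":[0,0,0],"fingers":-1},{"dp":[0,-0.0008,-0.0025],"delta_rot":[0,0,0],"fingers":-1},{"dp":[0,-0.0008,-0.0025],"delta_rot":[0,0,0],"fingers":-1},{"dp":[0,-0.0008,-0.0025],"delta_rot":[0,0,0],"fingers":-1},{"dp":[0,-0.0008,-0.0025],"delta_rot":[0,0,0],"fingers":-1}]'
python3 -m crank '[{"dp":[0,0,-0.005],"delta_rot":[0,0,0],"fingers":-1},{"dp":[0,0,-0.01],"delta_rot":[0,0,0],"fingers":-1},{"dp":[0,0,-0.03],"delta_rot":[0,0,0],"fingers":-1},{"dp":[0,0,-0.03],"delta_rot":[0,0,0],"fingers":-1},{"dp":[0,0,-0.02],"delta_rot":[0,0,0],"fingers":-1}]'
python3 - <<'E'
from h import *
look(); p,d=snap('top','b6'); snap('side','b6s'); snap('wrist','b6w')
for u in range(224,290,4): print(u,pt('top',d,u,int(214+(u-241)*.13)).round(3),p[int(214+(u-241)*.13),u])
a=cv2.imread('pics/b6w.png'); b=cv2.imread('pics/b6s.png')[190:340,170:340]
cv2.imwrite('pics/b6c.png',np.hstack([cv2.resize(a,(400,300)),cv2.resize(b,(340,300))]))
E
```

```text
t: 16.3
tcp_pos: [0.4761, 0.0213, 0.2036]
tool_rot: [0.998, -0.057, 0.001, 0.001]
force: [-0.9, -2.2, 5.9]
finger_gap: 0.0
gripper_force: 3.3
t: 17.3
tcp_pos: [0.4766, 0.0269, 0.2182]
tool_rot: [0.998, -0.058, 0.0, -0.0]
force: [1.3, 3.7, 3.4]
finger_gap: -0.002
gripper_force: 1.9
t: 17.72
tcp_pos: [0.4761, 0.0262, 0.2663]
tool_rot: [0.998, -0.057, -0.0, 0.0]
force: [0.3, -0.9, -0.1]
finger_gap: -0.002
gripper_force: 0.0
blob [137.5 200.4] 628 [0.616 0.346 0.088]
blob [159.5 202.8] 678 [0.606 0.279 0.107]
blob [258.5 217.5] 927 [ 0.577 -0.005  0.035]
blob [193.6 234.5] 114 [0.518 0.171 0.126]
blob [226.  248.1] 490 [0.475 0.025 0.528]
t 17.7667 tip z 0.1947 F [-0.5  0.4  1.3]
224 [0.587 0.094 0.091] [60 63 62]
228 [0.585 0.083 0.084] [62 67 61]
232 [0.586 0.072 0.079] [62 66 64]
236 [0.584 0.061 0.073] [65 69 64]
240 [0.585 0.05  0.067] [66 75 69]
244 [0.586 0.042 0.022] [213 234 218]
248 [0.581 0.025 0.076] [255 255 255]
252 [0.581 0.015 0.046] [156 165 149]
256 [0.583 0.004 0.035] [255 255 255]
260 [ 0.58  -0.008  0.033] [254 255 254]
264 [ 0.58  -0.02   0.033] [252 254 254]
268 [ 0.577 -0.032  0.034] [252 254 254]
272 [ 0.574 -0.045  0.034] [254 254 254]
276 [ 0.576 -0.056  0.016] [ 90 184 150]
280 [ 0.573 -0.069  0.014] [ 92 185 151]
284 [ 0.574 -0.081  0.013] [ 88 182 145]
288 [ 0.571 -0.093  0.014] [ 88 182 146]
```

View pics/b6c.png

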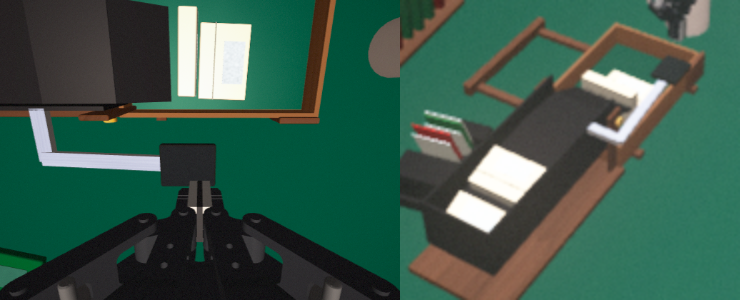

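The bin is level and both decks are in the tray: A lies flat and B stands on its long edge between A and the nose, inside the limits. The tab is at about wrist pixel (416,168). I'll locate it.

Run:
```python
from h import *
d=np.load('pics/b6w.npy')
for u,v,z in((387,168,.058),(446,168,.058),(416,168,.058),(416,165,.058)): print(pt('wrist',d,u,v,z=z).round(4),pt('wrist',d,u,v).round(4))
need(.44,-.098,.266);need(.44,-.098,.105)
```

```text
[ 0.4961 -0.0709  0.058 ] [ 0.4938 -0.0746  0.0464]
[ 0.4901 -0.1226  0.058 ] [ 0.49   -0.1229  0.0574]
[ 0.4932 -0.0963  0.058 ] [ 0.493  -0.0967  0.0572]
[ 0.4958 -0.0963  0.058 ] [ 0.4955 -0.097   0.0563]
yaw -0.11506054779750806 tcp [0.4759 0.0265 0.2653] F [-0.59 -0.42 -0.04] dp [-0.0427  0.2555 -0.0013] t 17.9167
yaw -0.11506054779750806 tcp [0.4759 0.0265 0.2653] F [-0.59 -0.42 -0.04] dp [-0.0425  0.2554  0.3207] t 17.9167
```

```bash
python3 -m crank '[{"dp":[-0.0107,0.064,0],"delta_rot":[0,0,0],"fingers":-1},{"dp":[-0.0107,0.064,0],"delta_rot":[0,0,0],"fingers":-1},{"dp":[-0.0107,0.064,0],"delta_rot":[0,0,0],"fingers":-1},{"dp":[-0.0107,0.064,0],"delta_rot":[0,0,0],"fingers":-1},{"dp":[0,0,0],"delta_rot":[0,0,0],"fingers":-1},{"dp":[0,0,0.05],"delta_rot":[0,0,0],"fingers":-1},{"dp":[0,0,0.06],"delta_rot":[0,0,0],"fingers":-1},{"dp":[0,0,0.06],"delta_rot":[0,0,0],"fingers":-1},{"dp":[0,0,0.06],"delta_rot":[0,0,0],"fingers":-1},{"dp":[0,0,0.06],"delta_rot":[0,0,0],"fingers":-1},{"dp":[0,0,0.03],"delta_rot":[0,0,0],"fingers":-1},{"dp":[0,0,0],"delta_rot":[0,0,0],"fingers":-1}]'
python3 -c "from h import *;need(.489,-.098,.105)"
```

```text
t: 18.92
tcp_pos: [0.4384, -0.0968, 0.102]
tool_rot: [0.998, -0.057, -0.004, -0.002]
force: [0.3, 0.2, -0.0]
finger_gap: 0.003
gripper_force: 0.0
yaw -0.11504702083235505 tcp [ 0.4384 -0.0968  0.102 ] F [ 0.31  0.21 -0.02] dp [ 0.1008 -0.0093 -0.0067] t 18.9167
```

```bash
python3 -m crank '[{"dp":[0.02,0,0],"delta_rot":[0,0,0],"fingers":-1},{"dp":[0.02,0,0],"delta_rot":[0,0,0],"fingers":-1},{"dp":[0.01,0,0],"delta_rot":[0,0,0],"fingers":-1},{"dp":[0.006,0,0],"delta_rot":[0,0,0],"fingers":-1},{"dp":[0.006,0,0],"delta_rot":[0,0,0],"fingers":-1},{"dp":[0.006,0,0],"delta_rot":[0,0,0],"fingers":-1},{"dp":[0.006,0,0],"delta_rot":[0,0,0],"fingers":-1},{"dp":[0.006,0,0],"delta_rot":[0,0,0],"fingers":-1},{"dp":[0.006,0,0],"delta_rot":[0,0,0],"fingers":-1},{"dp":[0.006,0,0],"delta_rot":[0,0,0],"fingers":-1},{"dp":[0.006,0,0],"delta_rot":[0,0,0],"fingers":-1},{"dp":[0.006,0,0],"delta_rot":[0,0,0],"fingers":-1}]'
python3 -m crank '[{"dp":[0.006,0,0],"delta_rot":[0,0,0],"fingers":-1},{"dp":[0.006,0,0],"delta_rot":[0,0,0],"fingers":-1},{"dp":[0.006,0,0],"delta_rot":[0,0,0],"fingers":-1},{"dp":[0.006,0,0],"delta_rot":[0,0,0],"fingers":-1},{"dp":[0.006,0,0],"delta_rot":[0,0,0],"fingers":-1},{"dp":[0.006,0,0],"delta_rot":[0,0,0],"fingers":-1},{"dp":[0.006,0,0],"delta_rot":[0,0,0],"fingers":-1},{"dp":[0.006,0,0],"delta_rot":[0,0,0],"fingers":-1},{"dp":[0.006,0,0],"delta_rot":[0,0,0],"fingers":-1},{"dp":[0.006,0,0],"delta_rot":[0,0,0],"fingers":-1},{"dp":[0.006,0,0],"delta_rot":[0,0,0],"fingers":-1},{"dp":[0.006,0,0],"delta_rot":[0,0,0],"fingers":-1}]'
python3 -c "from h import *;look();need(.6,-.098,.105)"
```

```text
t: 19.92
tcp_pos: [0.492, -0.1039, 0.1054]
tool_rot: [0.998, -0.058, -0.0, -0.0]
force: [-0.8, 0.4, 0.3]
finger_gap: 0.002
gripper_force: 0.9
t: 20.92
tcp_pos: [0.528, -0.1081, 0.1054]
tool_rot: [0.998, -0.058, -0.0, -0.0]
force: [-1.3, 1.3, -0.5]
finger_gap: -0.001
gripper_force: 0.8
blob [260.8 200.7] 922 [ 0.626 -0.01   0.033]
blob [137.4 200.3] 611 [0.616 0.349 0.087]
blob [159.5 202.7] 669 [0.606 0.275 0.109]
blob [296.2 226.9] 271 [ 0.526 -0.107  0.366]
blob [171.1 259.1] 372 [0.457 0.06  0.764]
t 20.9667 tip z 0.0325 F [ 0.1  0.9 -0.7]
yaw -0.11501850985555698 tcp [ 0.5289 -0.1084  0.1055] F [ 0.08  0.89 -0.73] dp [ 0.1389 -0.037   0.0013] t 20.9667
```

```bash
python3 -m crank '[{"dp":[0.006,0,0],"delta_rot":[0,0,0],"fingers":-1},{"dp":[0.006,0,0],"delta_rot":[0,0,0],"fingers":-1},{"dp":[0.006,0,0],"delta_rot":[0,0,0],"fingers":-1},{"dp":[0.006,0,0],"delta_rot":[0,0,0],"fingers":-1},{"dp":[0.006,0,0],"delta_rot":[0,0,0],"fingers":-1},{"dp":[0.006,0,0],"delta_rot":[0,0,0],"fingers":-1},{"dp":[0.006,0,0],"delta_rot":[0,0,0],"fingers":-1},{"dp":[0.006,0,0],"delta_rot":[0,0,0],"fingers":-1},{"dp":[0.006,0,0],"delta_rot":[0,0,0],"fingers":-1},{"dp":[0.006,0,0],"delta_rot":[0,0,0],"fingers":-1},{"dp":[0.006,0,0],"delta_rot":[0,0,0],"fingers":-1},{"dp":[0.006,0,0],"delta_rot":[0,0,0],"fingers":-1}]'
python3 -m crank '[{"dp":[0.006,0,0],"delta_rot":[0,0,0],"fingers":-1},{"dp":[0.006,0,0],"delta_rot":[0,0,0],"fingers":-1},{"dp":[0.006,0,0],"delta_rot":[0,0,0],"fingers":-1},{"dp":[0.006,0,0],"delta_rot":[0,0,0],"fingers":-1},{"dp":[0.006,0,0],"delta_rot":[0,0,0],"fingers":-1},{"dp":[0.006,0,0],"delta_rot":[0,0,0],"fingers":-1},{"dp":[0.006,0,0],"delta_rot":[0,0,0],"fingers":-1},{"dp":[0.004,0,0],"delta_rot":[0,0,0],"fingers":-1},{"dp":[0.004,0,0],"delta_rot":[0,0,0],"fingers":-1},{"dp":[0.004,0,0],"delta_rot":[0,0,0],"fingers":-1}]'
python3 -c "from h import *;look();need(.6,-.098,.105)"
```

```text
t: 21.97
tcp_pos: [0.5639, -0.1124, 0.1055]
tool_rot: [0.998, -0.058, 0.0, 0.0]
force: [-1.2, -1.6, -0.3]
finger_gap: -0.006
gripper_force: 0.8
t: 22.8
tcp_pos: [0.5906, -0.1154, 0.1055]
tool_rot: [0.998, -0.057, -0.0, -0.0]
force: [-1.7, -0.5, 0.8]
finger_gap: -0.0
gripper_force: 0.8
blob [263.6 180.8] 862 [ 0.687 -0.018  0.035]
blob [137.4 200.3] 612 [0.616 0.349 0.088]
blob [159.5 202.7] 669 [0.606 0.275 0.11 ]
blob [298.3 199. ] 243 [ 0.588 -0.111  0.367]
blob [181.8 253.3] 940 [0.464 0.051 0.747]
t 22.85 tip z 0.0325 F [-0.9 -0.3  0.3]
yaw -0.11521054116101172 tcp [ 0.5911 -0.1154  0.1055] F [-0.93 -0.32  0.34] dp [ 0.0137 -0.0367  0.0011] t 22.85
```

```bash
python3 -m crank '[{"dp":[0.004,0,0],"delta_rot":[0,0,0],"fingers":-1},{"dp":[0.004,0,0],"delta_rot":[0,0,0],"fingers":-1},{"dp":[0.004,0,0],"delta_rot":[0,0,0],"fingers":-1},{"dp":[0.004,0,0],"delta_rot":[0,0,0],"fingers":-1},{"dp":[0.003,0,0],"delta_rot":[0,0,0],"fingers":-1},{"dp":[0.003,0,0],"delta_rot":[0,0,0],"fingers":-1},{"dp":[0.003,0,0],"delta_rot":[0,0,0],"fingers":-1}]'
```

```text
t: 23.43
tcp_pos: [0.6029, -0.1167, 0.1055]
tool_rot: [0.998, -0.058, -0.0, -0.0]
force: [-0.5, -0.2, -0.1]
finger_gap: 0.001
gripper_force: 0.8
```

```bash
python3 -m crank '[{"dp":[0.002,0,0],"delta_rot":[0,0,0],"fingers":-1},{"dp":[0.002,0,0],"delta_rot":[0,0,0],"fingers":-1},{"dp":[0.002,0,0],"delta_rot":[0,0,0],"fingers":-1},{"dp":[0.002,0,0],"delta_rot":[0,0,0],"fingers":-1}]'
```

```text
t: 23.77
tcp_pos: [0.6052, -0.117, 0.1054]
tool_rot: [0.998, -0.057, -0.002, -0.0]
force: [-7.5, -0.3, 4.9]
finger_gap: -0.003
gripper_force: 3.7
```

```bash
python3 -m crank '[{"dp":[0.002,0,0],"delta_rot":[0,0,0],"fingers":-1},{"dp":[0,0,0],"delta_rot":[0,0,0],"fingers":-1}]'
python3 -m crank '[{"dp":[-0.01,0,0],"delta_rot":[0,0,0],"fingers":-1},{"dp":[-0.03,0,0],"delta_rot":[0,0,0],"fingers":-1},{"dp":[-0.06,0,0],"delta_rot":[0,0,0],"fingers":-1},{"dp":[0,0,-0.06],"delta_rot":[0,0,0],"fingers":-1},{"dp":[0,0,-0.06],"delta_rot":[0,0,0],"fingers":-1},{"dp":[-0.05,0.03,-0.06],"delta_rot":[0,0,0],"fingers":-1},{"dp":[-0.06,0.03,0],"delta_rot":[0,0,0],"fingers":-1},{"dp":[-0.06,0.03,0],"delta_rot":[0,0,0],"fingers":-1},{"dp":[0,0,0],"delta_rot":[0,0,0],"fingers":-1}]'
python3 - <<'E'
from h import *
look('e'); snap('side','es')
a=cv2.imread('pics/e.png')[125:265,110:310]; b=cv2.imread('pics/es.png')[190:340,170:340]
cv2.imwrite('pics/ec.png',np.hstack([cv2.resize(a,(430,300),interpolation=2),cv2.resize(b,(340,300),interpolation=2)]))
E
```

```text
t: 23.93
tcp_pos: [0.6053, -0.117, 0.1055]
tool_rot: [0.998, -0.057, -0.003, -0.0]
force: [-8.2, 0.4, 4.3]
finger_gap: 0.002
gripper_force: 3.8
t: 24.68
tcp_pos: [0.4639, -0.1466, 0.1959]
tool_rot: [0.998, -0.059, -0.002, -0.0]
force: [-0.5, 1.3, -0.2]
finger_gap: 0.001
gripper_force: 0.0
blob [265.  177.9] 804 [ 0.697 -0.021  0.035]
blob [148.9 201.6] 1308 [0.611 0.315 0.085]
blob [206.9 241.1] 336 [0.503 0.156 0.001]
blob [306.6 250. ] 127 [ 0.474 -0.126  0.457]
t 24.7333 tip z 0.123 F [ 0.2 -0.  -0.6]
```

View pics/ec.png

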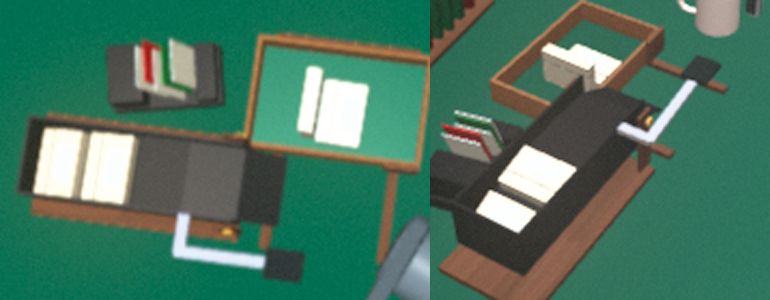

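Run:
```python
from h import *
a=pt('top',None,229.7,142.0,z=.042);b=pt('top',None,224.6,182.1,z=.042);print(a,b,np.linalg.norm(a-b))
# stop rail far edge at start: crop px; tray far wall now
a=cv2.imread('pics/top0.png')[125:215,215:320];b=cv2.imread('pics/e.png')[125:215,215:320]
cv2.imwrite('pics/cmp.png',cv2.resize(np.hstack([a,b]),(798,342),interpolation=2))
```

```text
[0.80613912 0.08955708 0.042     ] [0.68098666 0.10149421 0.042     ] 0.12572045114106445
```

View pics/cmp.png

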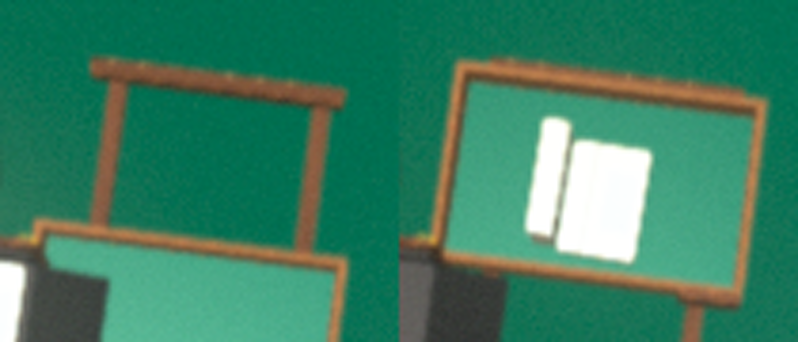

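The tray's far wall is up against the stop rail after about 126 mm of travel, and the push met a firm stop. Both decks are in the tray and the arm is clear, so I'll hand in.

```bash
python3 -c "from h import *;print(manip.sign_off())"
```

```text
the job is handed in; nothing more can be done
None
```

I handed the job in at about 25 s, with no verdict returned: decks A (flat) and B (standing on its long edge) are in the tray against the stop, C and D are in the level bin, and I saw no bystander move.

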